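# Nest the scoop trays in the flip-top valet box

## Robot

A 6-joint arm with a two-finger parallel gripper is mounted at the origin on the work surface. World frame = base frame: x ahead of the robot, y to its left, z up, the work surface at z = 0. Lengths are in m, angles in rad, forces in N, time in s.
With the tool pointing down it reaches from about 0.3 to 0.875 m from the base axis. Payload 6.4 kg.
Tool frame: the origin (TCP) lies midway between the tips of the shut fingers; the grasp point (between the pads) lies 19 mm behind it; z points along the fingers, y is the direction in which the jaws open and shut (so a half turn about z gives the same grasp; the last joint's range is limited). The gripper opens to 85 mm and grips with 20 to 120 N. Pads are 22 mm wide; open, the fingers measure 114 mm over their backs; the gripper's body (76 mm by 85 mm) begins 54 mm behind the grasp point. The pads swing forward as they close: fully open they stand 13 mm farther back than shut.
Start: joints at [1.111, 0.181, 1.607, -0, 1.354, -0.206], TCP at [0.144, 0.557, 0.231] pointing down, gripper open.
Joint ranges: [-2.99, 2.99], [-0.89, 2.07], [0.3, 2.58], [-1.14, 4.28], [0, 2.63], [-3.12, 3.12]. Speed limits (rad/s): [2.57, 2.57, 3.01, 3.14, 3.14, 3.14].

## Interface

Orientations are given as a unit quaternion [w, x, y, z].
In Python, from bench import ctrl gives the robot as it stands. The module is installed in compiled form; this text tells all that it offers.
- The arm moves only by the tool arm_command, never from a script. Its argument "plan" is one flat list of numbers, 4 for each row, row after row: the shift along the tool's x, y, z in mm, then the turn about the tool's z in rad. A call has 1 to 20 rows; each row shifts and turns the commanded pose from where the row before left it, along the tool's axes as they then stand; what a row does not reach is not made up. A row lasts 1/10 s, in which the tool goes at most 50 mm and 8.59 degrees, less where a joint would pass 70% of its speed; a pose out of reach is approached as far as the arm can. A call is refused whole if a number of a shift passes 50 or a number of a turn 0.15, either way. A call with a gripper value outside its range is refused whole. "grip" is the opening, from 0 (shut) to 1 (fully open), set as the call begins (left out, the last holds). The fingers move at their own pace and stop on an object; the grip force is fixed at half the most. Time passes only in rows, so rows that do not move let the fingers close. It gives the time, the measured TCP pose, the force and the opening at its end, in the units of the state.
- ctrl.get_obs(): the state, without advancing time (a new reading comes with each control period).
- ctrl.camera(name): name is "side" or "top" or "wrist"; returns a dict with "color" (384x512x3 uint8, red, green, blue), "camera_matrix" (3x3 intrinsics, pixels), "eye" and "attitude" of the camera in the world; the wrist camera has in their place "T_tool_cam" (4x4, takes a point from camera to tool coordinates, whose origin is the TCP and whose axes are the flange's). Camera axes: x right, y up, looking along -z (the intrinsics and any distortion apply to the point x, -y, -z); pixel columns grow to the right and rows downward; lengths in m; the calibration is good to about 2 mm. A picture is of the moment at which its call begins: read the wrist's pose just before it. There is no depth.
- ctrl.hand_in(): hands the job in, once; it reports no verdict.
The state is a dict: "time_s": time; "q": joint angles; "dq": joint speeds; "joint_efforts": joint torques, N m; "eef_pos": TCP position; "eef_rot": TCP orientation; "wrist_force": force on the tool from outside, world axes, zero at the start; "torque": the same for the moment, N m; "opening": opening from 0.0 (shut) to 1.0 (fully open).
Only numpy, scipy, OpenCV 4.12 (cv2) and the standard library are available. Lean on these libraries where they do the work, as an engineer would, in place of code of your own. Each camera call takes 0.05 s, during which the arm holds its last target. There are 200 camera calls.

## Task

Put the two grey scoop trays away: the larger one goes into the open-fronted aluminium box, back wall first and fully home, and the smaller one sits inside the larger the same way, back wall first and fully home. With both nested in the box, press its flip-top lid fully shut. Leave the other things on the shelf where they are.

Things in the scene. Friction and masses are not known exactly. Their poses are not given: they have to be found in the camera images.
- box: Aluminium box fixed to the shelf, 136 long (x) x 132 wide (y) x 61 mm high, open on top and front (-x), walls 4 mm, its thin floor let in flush with the shelf. Inside 124 wide; back wall's inner face at x = +64 mm. Origin: centre of its underside; x points from mouth to back wall, y left, z up. Lid hinged along the left (+y) wall.
- box_mouth (a point): Middle of the box's open front edge, at shelf height, 68 mm in front of the box's origin.
- lid (a joint): Angle of the box's flip-top lid (rad): 0 = shut, flat on the box, 1.57 = upright; starts open at 1.75 to 2.05, leaning outward to the left. A stiff hinge holds it where it is left. Plain aluminium sheet, 140 (along the box's x) x 134 x 4 mm.
- lid_hinge (a point): Middle of the lid's hinge line, 66 mm to the left of the box's origin and 62 mm up; the hinge axis runs along the box's x.
- lid_edge (a point): Middle of the lid's free edge, 134 mm from the hinge, at half its thickness.
- large_tray: Larger grey scoop tray, 118 long (x) x 114 wide (y) x 48 mm high, open on top and front (-x); floor 3 mm with a shallow ramp at the front edge; left, right and back walls 4 mm; back corners bevelled 6 mm. Origin: centre of its underside; x points from open front to back wall, z up. Loose, slick coating. Inside it is 106 wide and its back wall's inner face is at x = +55 mm.
- large_tray_back (a point): Larger tray: bottom middle of its back wall's outer face (x = +59 mm, z = 0 of the tray).
- small_tray: Smaller grey scoop tray, 100 long (x) x 96 wide (y) x 40 mm high, open on top and front (-x); floor 3 mm with a shallow ramp at the front edge; left, right and back walls 4 mm; back corners bevelled 6 mm. Origin: centre of its underside; x points from open front to back wall, z up. Loose, slick coating. Inside it is 88 wide and its back wall's inner face is at x = +46 mm.
- small_tray_back (a point): Smaller tray: bottom middle of its back wall's outer face (x = +50 mm, z = 0 of the tray).
- power_bank: Bystander: grey plastic power bank 130 x 68 x 22 mm lying on the black charging pad (100 x 100 x 10 mm, fixed). Origin: centre of its underside.
- key_bowl: Bystander: stainless steel key bowl, 130 across, 50 mm high. Origin: centre of its underside.
- catch_all: Bystander: sage ceramic catch-all, 150 across, 30 mm high. Origin: centre of its underside.
- glasses_case: Bystander: black glasses case 160 x 62 x 45 mm. Origin: centre of its underside.
- jar: Bystander: jar with a wooden lid, 72 across, 85 mm high, behind the box. Origin: centre of its underside.
There are look-alikes about, which are no part of the job. Leave any turquoise look-alike of the box alone.

How it is judged:
By the outcome, as a careful person would: the job done as asked, in the order asked, and still so for the second after the job is handed in, with the robot touching nothing.
It also fails if it takes over 72 s, if anything falls off the work surface, if the arm or the gripper's body presses on something with over 40 N, if the wrist force passes 120 N, or if a joint passes its speed limit or range.

## Working session

There is one attempt and no reset: what is moved stays moved. The work goes in short steps, Python scripts to look and compute and a tool call to move; the robot and the scene stay as the last step left them, time stands still between calls to the robot, and variables do not carry over. Pictures are saved under pics/ and viewed, about 8 in all and at most 12, crops included, and the job is handed in when it is done.

Besides the shell and the picture viewer there is one more tool, called after "Call:" as name(argument=value, ...) on one line, values as JSON. arm_command: Moves the arm, as the interface text tells. Its arguments: {"type":"object","properties":{"plan":{"type":"array","items":{"type":"number"}},"grip":{"type":"number"}},"required":["plan"]}

```bash
mkdir -p pics
cat > h.py <<'E'
import numpy as np, cv2
from scipy.spatial.transform import Rotation as R
from bench import ctrl
def Q(q): return R.from_quat([q[1],q[2],q[3],q[0]])
def shot(name,fn):
    o=ctrl.get_obs(); c=ctrl.camera(name)
    cv2.imwrite('pics/'+fn+'.png',c['color'][:,:,::-1])
    K=np.array(c['camera_matrix'])
    if name=='wrist':
        T=np.array(c['T_tool_cam']); r=Q(o['eef_rot']).as_matrix()
        Rm=r@T[:3,:3]; e=r@T[:3,3]+np.array(o['eef_pos'])
    else:
        a=np.array(c['attitude']); Rm=a if a.shape==(3,3) else Q(a).as_matrix(); e=np.array(c['eye'])
    np.savez('pics/'+fn+'.npz',K=K,R=Rm,e=e,extra=str({k:v for k,v in c.items() if k!='color'}))
    return c
def ray(fn,u,v):
    d=np.load('pics/'+fn+'.npz'); K=d['K']
    p=np.linalg.solve(K,[u,v,1]); return d['e'], d['R']@np.array([p[0],-p[1],-1.0])
def onz(fn,u,v,z):
    e,d=ray(fn,u,v); return e+d*(z-e[2])/d[2]
def tri(f1,p1,f2,p2):
    e1,d1=ray(f1,*p1); e2,d2=ray(f2,*p2)
    s=np.linalg.lstsq(np.c_[d1,-d2],e2-e1,rcond=None)[0]
    a=e1+s[0]*d1;b=e2+s[1]*d2; return (a+b)/2, np.linalg.norm(a-b)
def proj(fn,P):
    d=np.load('pics/'+fn+'.npz'); c=d['R'].T@(np.array(P)-d['e']); c=np.array([c[0],-c[1],-c[2]]); u=d['K']@c; return u[:2]/u[2]
E
python3 - <<'E'
from h import *
print(ctrl.get_obs())
for n in ['top','side','wrist']:
    c=shot(n,n+'0'); print({k:v for k,v in c.items() if k!='color'})
a=[cv2.imread(f'pics/{n}0.png') for n in ['top','side']]
cv2.imwrite('pics/both.png',cv2.resize(np.vstack(a),None,fx=.78,fy=.78,interpolation=cv2.INTER_AREA))
E
```

```text
{'time_s': 0.0, 'q': array([ 1.11070512e+00,  1.81547126e-01,  1.60803603e+00, -1.78834591e-06,
        1.35378213e+00, -2.06304086e-01]), 'dq': array([ 2.25470496e-05,  1.12904805e-03, -8.38474922e-04, -1.20313913e-03,
       -2.45640664e-03, -6.50017857e-04]), 'joint_efforts': array([-8.19987181e-04, -4.44901586e+01, -3.51314092e+01, -4.80804629e-04,
        9.36078111e-03,  4.06243521e-05]), 'eef_pos': array([0.1440972 , 0.55607135, 0.23036718]), 'eef_rot': array([-2.89060153e-04,  1.26553053e-01,  9.91959444e-01, -8.37857988e-04]), 'wrist_force': array([-0.21142441,  0.50560272, -0.70316047]), 'torque': array([0.02370904, 0.01510414, 0.01829455]), 'opening': 1.0024377171388739}
{'camera_matrix': array([[432.36332887,   0.        , 259.65603258],
       [  0.        , 432.36332887, 197.65122812],
       [  0.        ,   0.        ,   1.        ]]), 'eye': array([ 0.31993213, -0.02308228,  1.22230908]), 'attitude': array([ 0.7121283 ,  0.05581186, -0.05227716, -0.69787206])}
{'camera_matrix': array([[424.05960682,   0.        , 248.83902145],
       [  0.        , 424.05960682, 190.80375854],
       [  0.        ,   0.        ,   1.        ]]), 'eye': array([-0.06319589, -0.9591881 ,  1.00870549]), 'attitude': array([ 0.87204489,  0.4050569 , -0.10612648, -0.25338465])}
{'camera_matrix': array([[328.97814553,   0.        , 254.47984352],
       [  0.        , 328.97814553, 193.24397562],
       [  0.        ,   0.        ,   1.        ]]), 'T_tool_cam': array([[-1.33632951e-03,  9.60197171e-01,  2.79319901e-01,
         6.98740017e-02],
       [ 9.99999096e-01,  1.24152524e-03,  5.16322978e-04,
         4.97398212e-04],
       [ 1.48989156e-04,  2.79320339e-01, -9.60197962e-01,
        -1.43747192e-01],
       [ 0.00000000e+00,  0.00000000e+00,  0.00000000e+00,
         1.00000000e+00]])}
```

View pics/top0.png

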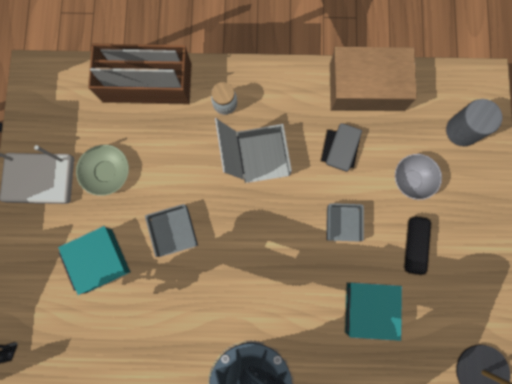

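View pics/side0.png

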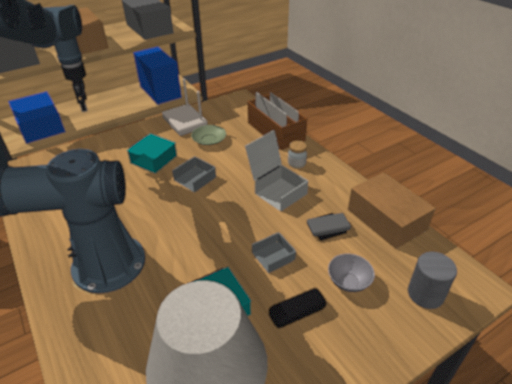

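Top view: box with open lid at (262,152). Tray candidates are (172,230) and (345,222); the turquoise blocks at (95,260) and (375,310) are look-alikes to leave alone. I'll confirm with one enlarged crop.

Run:
```python
from h import *
a=cv2.imread('pics/top0.png')[105:275,135:385]
cv2.imwrite('pics/crop.png',cv2.resize(a,None,fx=3.2,fy=3.2,interpolation=cv2.INTER_CUBIC))
```

```text
(no output)
```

View pics/crop.png

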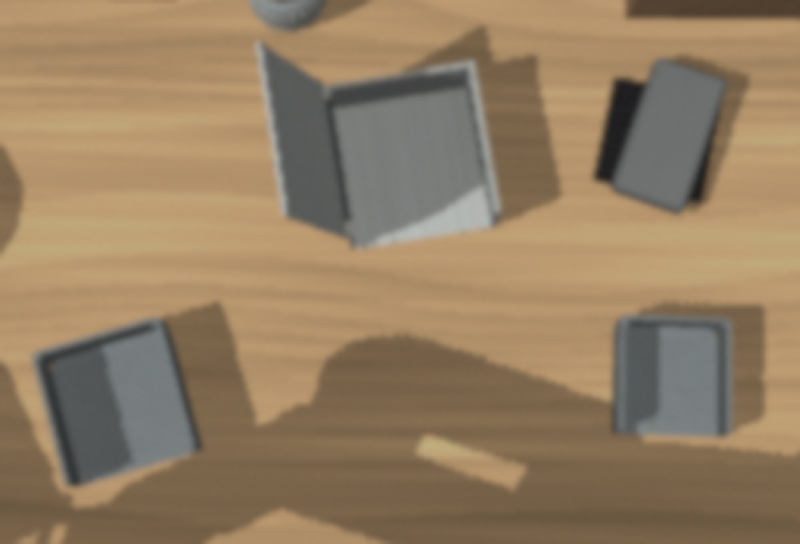

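The crop shows grey trays: left (172,230) is visibly bigger, right (345,222) smaller; both are plain open scoops with their front facing the robot. The bare aluminium box has its lid on the left and its mouth toward the robot. The sizes below should settle which tray is which.

```bash
cat >> h.py <<'E'
def fit(fn,px,z,L,W):
    # px BL,BR,FR,FL of top rim ; returns center, yaw(x axis towards back)
    P=np.array([onz(fn,u,v,z)[:2] for u,v in px]); c=P.mean(0)
    x=(P[0]+P[1]-P[2]-P[3])/2; y=(P[0]+P[3]-P[1]-P[2])/2
    yaw=np.arctan2(x[1],x[0]); yaw2=np.arctan2(-y[0],y[1])
    return c,yaw,yaw2,np.hypot(*x),np.hypot(*y)
E
python3 - <<'E'
from h import *
f=lambda L:[(135+u/3.2,105+v/3.2) for u,v in L]
large=f([(37,353),(160,318),(201,450),(70,487)])
small=f([(617,318),(732,320),(731,436),(614,433)])
box=f([(328,90),(474,62),(497,224),(352,247)])
for n,b,z in [('large',large,.048),('small',small,.04),('box',box,.061)]:
    print(n,fit('top0',b,z,0,0))
    for u,v in b: print(np.round(onz('top0',u,v,z),4), np.round(proj('side0',onz('top0',u,v,z)),1), np.round(proj('side0',onz('top0',u,v,0)),1))
g=cv2.imread('pics/side0.png')[125:285,165:330]
cv2.imwrite('pics/scrop.png',cv2.resize(g,None,fx=3.6,fy=3.6,interpolation=cv2.INTER_CUBIC))
E
```

```text
large (array([0.40596024, 0.22225577]), np.float64(0.32064997976885595), np.float64(0.2985997287757617), np.float64(0.11828103792725397), np.float64(0.11125829715623414))
[0.446  0.2927 0.048 ] [194.7 156.9] [195.7 164.7]
[0.4782 0.189  0.048 ] [214.8 167.7] [216.1 175.9]
[0.3664 0.1491 0.048 ] [192.6 183.8] [193.6 192.7]
[0.3332 0.2581 0.048 ] [171.6 171.3] [172.2 179.7]
small (array([ 0.43766535, -0.25181734]), np.float64(-0.027000977724579198), np.float64(-0.001430356424002114), np.float64(0.0993102474753715), np.float64(0.09923219388112266))
[ 0.4872 -0.2037  0.04  ] [276.8 232. ] [279.  241.2]
[ 0.4874 -0.3027  0.04  ] [295.7 252. ] [298.3 262. ]
[ 0.3878 -0.3002  0.04  ] [267.6 265.6] [269.9 276.1]
[ 0.3883 -0.2008  0.04  ] [249.7 244.1] [251.5 253.8]
box (array([ 0.62268714, -0.02482154]), np.float64(0.16117342064305304), np.float64(0.19815319098036802), np.float64(0.1429128456911337), np.float64(0.1275882218397308))
[0.6793 0.0499 0.061 ] [280.5 165.8] [283.6 176.4]
[ 0.7071 -0.0766  0.061 ] [307.7 181.3] [311.5 192.8]
[ 0.5634 -0.0981  0.061 ] [277.6 199.6] [280.9 212.1]
[0.5409 0.0255 0.061 ] [252.3 182.4] [254.9 193.9]
```

View pics/scrop.png

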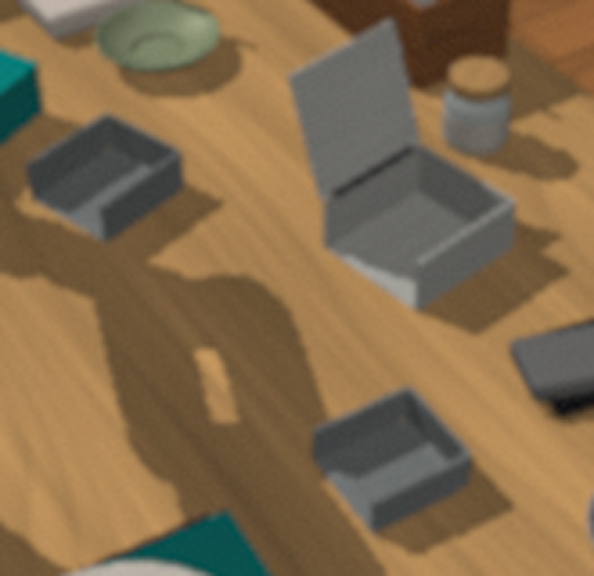

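Large tray is about 118 × 111 mm at (.406,.222), and small is about 99 × 99 mm at (.438,-.252), so they're as guessed. Both heights agree between the top and side views. Next I'll hover over the large tray with the wrist camera.

Call:
arm_command(plan=[0,0,0,-0.141,0,0,0,-0.141,0,0,0,-0.141,0,0,0,-0.14,-15,-40,0,0,-15,-40,0,0,-15,-40,0,0,-15,-40,0,0,-15,-40,0,0,-15,-40,0,0,-15,-40,0,0,-15,-40,0,0,-15,-40,0,0,-14,-39,0,0,0,0,0,0,0,0,0,0], grip=0.6)

```text
time_s: 1.75
eef_pos: [0.4079, 0.2212, 0.231]
eef_rot: [-0.0, -0.153, 0.988, 0.0]
wrist_force: [-0.1, -0.2, 0.5]
opening: 0.602
```

```bash
cat >> h.py <<'E'
def st():
    o=ctrl.get_obs(); y=Q(o['eef_rot']).as_matrix()[:,1]
    print('t',round(o['time_s'],2),'p',np.round(o['eef_pos'],4),'phi',round(np.arctan2(y[1],y[0]),4),'F',np.round(o['wrist_force'],1),'op',round(o['opening'],3),'q',np.round(o['q'],2)); return o
def goto(x,y,z,phi):
    # turn first, then shift in the final tool frame
    o=ctrl.get_obs(); p=np.array(o['eef_pos']); a=Q(o['eef_rot']).as_matrix()[:,1]; f=np.arctan2(a[1],a[0])
    d=np.array([x,y,z])-p
    print('turn',round(f-phi,4),'shift',np.round(1e3*np.array([-np.sin(phi)*d[0]+np.cos(phi)*d[1],np.cos(phi)*d[0]+np.sin(phi)*d[1],-d[2]]),1))
E
python3 - <<'E'
from h import *
st(); shot('wrist','w1')
a=cv2.imread('pics/w1.png'); cv2.imwrite('pics/w1b.png',cv2.resize(a,None,fx=1.5,fy=1.5))
E
```

```text
t 1.75 p [0.4079 0.2212 0.231 ] phi 1.8773 F [-0.1 -0.2  0.5] op 0.602 q [ 0.24 -0.07  1.87  0.    1.34 -1.64]
```

View pics/w1b.png

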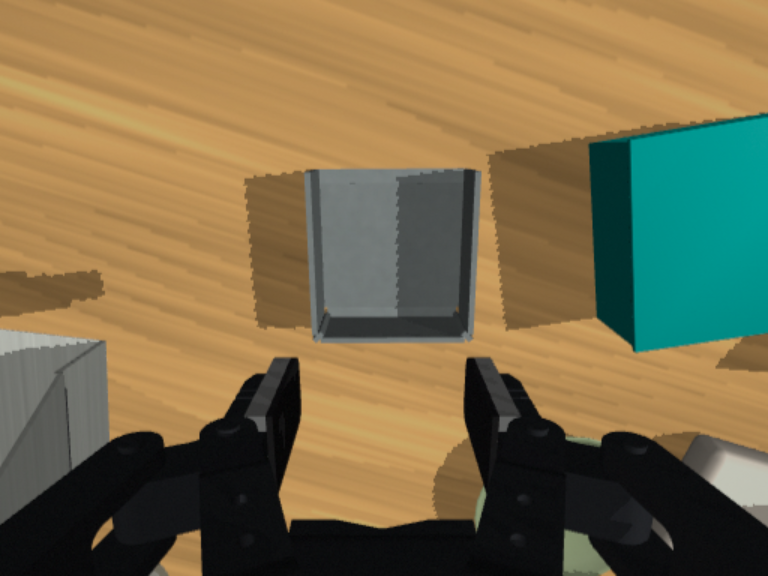

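Wrist view: the large tray sits almost square, with its back wall at the bottom (314–474, 342) and the front rim ends at (305,170) and (480,170). I'll refine from these.

Run:
```python
from h import *
b=np.array([(474,342),(313,342),(304.5,170),(480.5,170)])/1.5
print(fit('w1',b,.048,0,0))
f=lambda L:[(135+u/3.2,105+v/3.2) for u,v in L]
t=f([(37,353),(160,318),(201,450),(70,487)])
for p,q in zip(b,t): print(tri('w1',p,'top0',q), onz('w1',*p,.048))
c,y1,y2,_,_=fit('w1',b,.048,0,0)
goto(*c,.02,y2+np.pi/2)
```

```text
(array([0.40968318, 0.2295818 ]), np.float64(0.3172176420488443), np.float64(0.30498228753577367), np.float64(0.11903351693019047), np.float64(0.11396402728334828))
(array([0.44305643, 0.29194555, 0.06783314]), np.float64(0.008938768863740931)) [0.44904056 0.30277752 0.048     ]
(array([0.47946776, 0.19099943, 0.05237527]), np.float64(0.00644457741817026)) [0.48342038 0.19351551 0.048     ]
(array([0.36989062, 0.15325179, 0.0229376 ]), np.float64(0.004997346789824923)) [0.37016668 0.15694323 0.048     ]
(array([ 0.33427043,  0.29472637, -0.1028671 ]), np.float64(0.0016597153964990822)) [0.33610511 0.26509092 0.048     ]
turn 0.0033 shift [ -4.5   6.6 211. ]
```

Call:
arm_command(plan=[-1,1.5,20,0,-1,1.5,20,0,-1,1.5,20,0,-1,2,20,0,0,0,20,0,0,0,20,0,0,0,20,0,0,0,20,0,0,0,20,0,0,0,20,0,0,0,13,0,0,0,10,0,0,0,0,0,0,0,0,0])

```text
time_s: 3.2
eef_pos: [0.4097, 0.2296, 0.0086]
eef_rot: [0.0, -0.154, 0.988, 0.0]
wrist_force: [0.5, 0.5, 0.1]
opening: 0.602
```

Call:
arm_command(plan=[0,0,0,0,0,0,0,0,0,0,0,0,0,0,0,0,0,0,0,0,0,0,0,0,0,0,0,0], grip=1.0)

```text
time_s: 3.9
eef_pos: [0.4097, 0.2293, 0.0086]
eef_rot: [0.0, -0.154, 0.988, -0.0]
wrist_force: [-2.5, -1.7, 4.1]
opening: 0.932
```

The expansion grip stalled at 0.932, so the fingers are seated against the tray's inner walls. Lift test next.

Call:
arm_command(plan=[0,0,-5,0,0,0,-5,0,0,0,-5,0,0,0,-5,0,0,0,0,0,0,0,0,0])

```text
time_s: 4.5
eef_pos: [0.4097, 0.2293, 0.0285]
eef_rot: [0.0, -0.154, 0.988, 0.0]
wrist_force: [0.0, -0.1, -2.7]
opening: 0.932
```

Run:
```python
from h import *
st(); goto(.44,-.02,.18,.18+np.pi/2)
shot('top','t1');shot('side','s1')
a=cv2.imread('pics/s1.png')[90:230,130:330]
cv2.imwrite('pics/s1b.png',cv2.resize(a,None,fx=4,fy=4,interpolation=cv2.INTER_CUBIC))
```

```text
t 4.5 p [0.4097 0.2293 0.0285] phi 1.8801 F [ 0.  -0.1 -2.7] op 0.932 q [ 0.26  0.25  2.   -0.    0.89 -1.62]
turn 0.1293 shift [  14.8 -250.7 -151.5]
```

View pics/s1b.png

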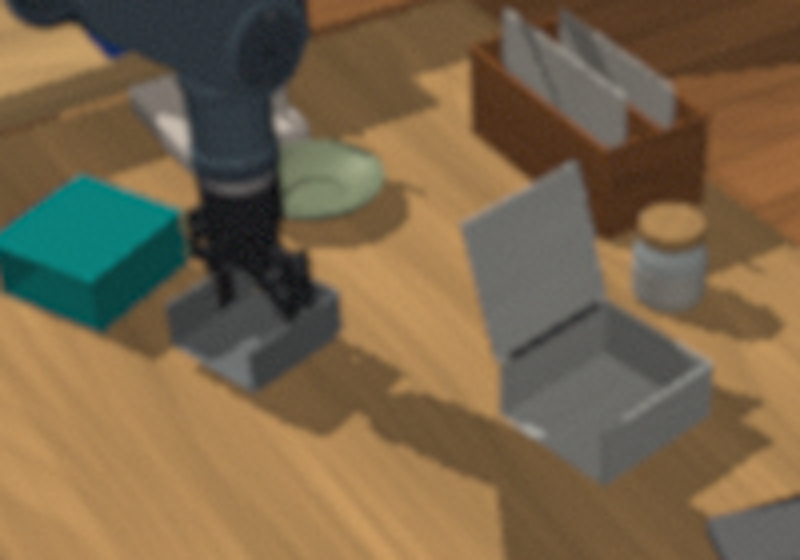

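The tray is held level and clear of the shelf, about 2.7 N. Carrying it high to in front of the box for a look.

Call:
arm_command(plan=[0,0,-15,0.065,0,0,-15,0.065,1,-10,-15,0,1,-20,-15,0,1,-25,-15,0,1,-25,-15,0,1,-25,-15,0,1,-25,-15,0,1,-25,-15,0,1,-25,-15,0,2,-25,0,0,2,-20,0,0,2,-15,0,0,1,-10,0,0,0,0,0,0,0,0,0,0])

```text
time_s: 6.2
eef_pos: [0.4391, -0.019, 0.178]
eef_rot: [-0.0, -0.089, 0.996, 0.0]
wrist_force: [0.4, 0.4, -2.2]
opening: 0.93
```

Run:
```python
from h import *
st(); shot('wrist','w2')
a=cv2.imread('pics/w2.png'); cv2.imwrite('pics/w2b.png',cv2.resize(a,None,fx=1.5,fy=1.5))
```

```text
t 6.2 p [ 0.4391 -0.019   0.178 ] phi 1.7496 F [ 0.4  0.4 -2.2] op 0.93 q [-0.31 -0.07  1.99  0.    1.23 -2.06]
```

View pics/w2b.png

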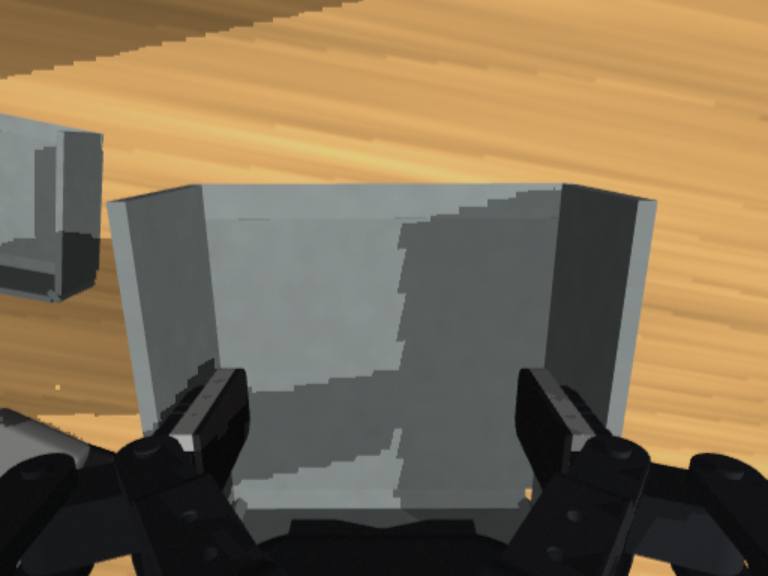

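The tray is held square and centred (rim ends at 107 and 656, finger midpoint about 382), but it hides the box. I'll set it down here, look at the box with the wrist camera, then regrip.

Call:
arm_command(plan=[0,0,20,0,0,0,25,0,0,0,25,0,0,0,25,0,0,0,25,0,0,0,20,0,0,0,15,0,0,0,8,0,0,0,4,0,0,0,2,0,0,0,0,0])

```text
time_s: 7.35
eef_pos: [0.4398, -0.0194, 0.0097]
eef_rot: [0.0, -0.09, 0.996, -0.0]
wrist_force: [-0.3, -0.3, -1.7]
opening: 0.937
```

Call:
arm_command(plan=[0,0,0,0,0,0,0,0,0,0,0,0,0,0,0,0,0,0,-30,0,0,0,-40,0,0,0,-40,0,0,0,-40,0,-30,5,-40,0,-40,5,-40,0,-40,5,-20,0,-40,5,0,0,-30,5,0,0,0,0,0,0,0,0,0,0], grip=0.7)

```text
time_s: 8.85
eef_pos: [0.607, 0.036, 0.2535]
eef_rot: [-0.001, -0.09, 0.996, 0.0]
wrist_force: [-0.5, 0.1, -0.8]
opening: 0.698
```

Run:
```python
from h import *
st(); shot('wrist','w3'); shot('top','t2')
a=cv2.imread('pics/w3.png'); cv2.imwrite('pics/w3b.png',cv2.resize(a,None,fx=1.5,fy=1.5))
```

```text
t 8.85 p [0.607  0.036  0.2535] phi 1.7506 F [-0.5  0.1 -0.8] op 0.698 q [-0.14  0.24  1.49 -0.    1.41 -1.89]
```

View pics/w3b.png

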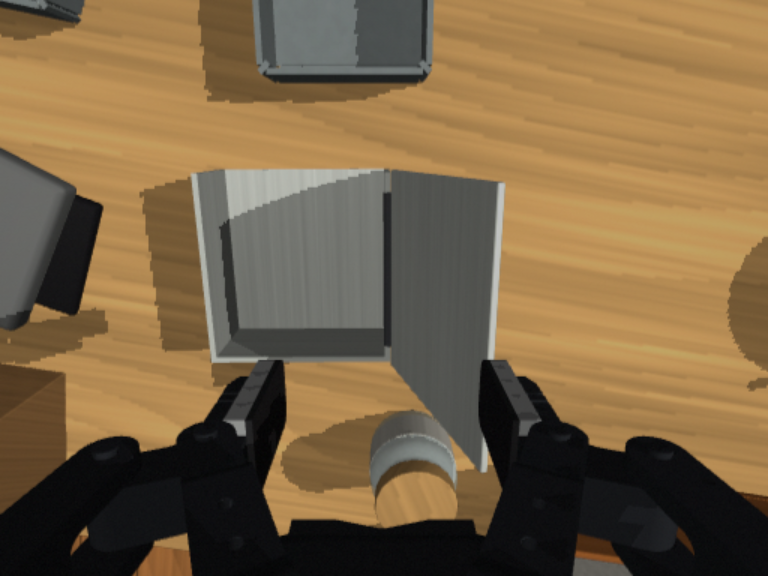

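Wrist view: box rim corners at FR (192,175), BR (212,362), BL (392,361) and FL (391,170). The lid edge runs from (503,183) to (484,472). The large tray's back rim is near (262–431, 75).

Run:
```python
from h import *
b=np.array([(391.5,361),(212,363),(192,175),(390.5,170)])/1.5
print('box',fit('w3',b,.061,0,0))
P=np.array([onz('w3',*p,.061) for p in b]);print(P.round(4))
c,y1,y2,_,_=fit('w3',b,.061,0,0)
# two-view height check with w1/top
f=lambda L:[((u+.5)/3.2+134.5,(v+.5)/3.2+104.5) for u,v in L]
t=f([(328,90),(474,62),(497,212)])
for p,q in zip(b,t): print(np.round(tri('w3',p,'top0',q)[0],4))
sd=[None,(307.5,182.8),(280.8,198)]
for i in (1,2): print('w3-side',tri('w3',b[i],'side0',sd[i]))
h=onz('w3',391/1.5,266/1.5,.061);print('hinge',h)
# lid edge corners: front (503,183), back(484,472): z from hinge geometry: solve in box frame
for p in [(502,183),(484,472)]:
    e,d=ray('w3',p[0]/1.5,p[1]/1.5); ax=np.array([np.cos(y1),np.sin(y1)]); l=np.array([-ax[1],ax[0]])
    for z in np.arange(.17,.2,.005):
        q=e+d*(z-e[2])/d[2]; r=q[:2]-c; print(round(z,3),np.round([r@ax,r@l, np.hypot(r@l-.066,z-.062)],4))
tr=np.array([(431,73),(263,73)])/1.5
print('tray back', [onz('w3',*p,.048) for p in tr])
```

```text
box (array([ 0.63228302, -0.02012317]), np.float64(0.1848513875958193), np.float64(0.19662909039185839), np.float64(0.13671149245112316), np.float64(0.13248311704670387))
[[ 0.6869  0.0578  0.061 ]
 [ 0.7121 -0.0729  0.061 ]
 [ 0.5784 -0.0973  0.061 ]
 [ 0.5518  0.0319  0.061 ]]
[0.6608 0.0493 0.1218]
[ 0.7104 -0.0744  0.0601]
[ 0.5772 -0.0978  0.0578]
w3-side (array([ 0.71246663, -0.07403471,  0.05269222]), np.float64(0.007044827386463044))
w3-side (array([ 0.57782086, -0.09710292,  0.06068533]), np.float64(0.0013259499929784604))
hinge [0.61596921 0.04419557 0.061     ]
0.17 [-0.0682  0.1144  0.1183]
0.175 [-0.0686  0.1132  0.1224]
0.18 [-0.0689  0.112   0.1266]
0.185 [-0.0693  0.1108  0.1309]
0.19 [-0.0696  0.1096  0.1352]
0.195 [-0.07    0.1084  0.1396]
0.17 [0.0838 0.114  0.1182]
0.175 [0.0801 0.1128 0.1223]
0.18 [0.0764 0.1116 0.1265]
0.185 [0.0727 0.1105 0.1308]
0.19 [0.069  0.1093 0.1351]
0.195 [0.0653 0.1081 0.1395]
tray back [array([0.48694365, 0.04706947, 0.048     ]), array([ 0.5064553, -0.061021 ,  0.048    ])]
```

Box at (.632,-.020), yaw about .19, measuring 136.7 × 132.5 mm; lid at about 1.90 rad. Tray placement agrees with the grip pose. Regripping at its centre.

Call:
arm_command(plan=[30,-4,0,0,40,-5,0,0,40,-6,0,0,40,-6,20,0,24,-4,30,0,0,0,40,0,0,0,40,0,0,0,40,0,0,0,35,0,0,0,25,0,0,0,14,0,0,0,0,0,0,0,0,0])

```text
time_s: 10.25
eef_pos: [0.4403, -0.02, 0.0109]
eef_rot: [0.0, -0.089, 0.996, -0.0]
wrist_force: [0.5, -0.1, 0.4]
opening: 0.699
```

Call:
arm_command(plan=[0,0,0,0,0,0,0,0,0,0,0,0,0,0,0,0,0,0,0,0,0,0,0,0,0,0,-3,0,0,0,0,0], grip=1.0)

```text
time_s: 11.05
eef_pos: [0.4406, -0.0198, 0.0135]
eef_rot: [0.0, -0.089, 0.996, -0.0]
wrist_force: [-0.7, 0.5, -3.5]
opening: 0.931
```

```bash
cat >> h.py <<'E'
BC=np.array([.6323,-.0201]); BY=.190
def inbox(p):
    r=np.array(p[:2])-BC; c,s=np.cos(BY),np.sin(BY); return np.round(1e3*np.array([c*r[0]+s*r[1],-s*r[0]+c*r[1]]),1)
E
python3 - <<'E'
from h import *
o=st(); print(inbox(o['eef_pos'])); goto(*o['eef_pos'],BY+np.pi/2)
E
```

```text
t 11.05 p [ 0.4406 -0.0198  0.0135] phi 1.75 F [-0.7  0.5 -3.5] op 0.931 q [-0.32  0.23  2.07  0.    0.84 -2.07]
[-188.2   36.5]
turn -0.0108 shift [-0.  0. -0.]
```

Call:
arm_command(plan=[0,-6,0,-0.011,0,-10,0,0,0,-10,0,0,0,-10.5,0,0,-15,0,0,0,-20,0,0,0,-20,0,0,0,-15,0,0,0,-10,0,0,0,-10,0,0,0,-10,0,0,0,-10,0,0,0,0,0,0,0])

```text
time_s: 12.35
eef_pos: [0.5503, -0.0349, 0.0112]
eef_rot: [-0.006, -0.097, 0.995, 0.0]
wrist_force: [-17.1, -2.8, 3.9]
opening: 0.933
```

Run:
```python
from h import *
o=st(); print(inbox(o['eef_pos']))
```

```text
t 12.35 p [ 0.5503 -0.0349  0.0112] phi 1.7651 F [-17.1  -2.8   3.9] op 0.933 q [-0.28  0.44  1.79 -0.    0.93 -2.04]
[-83.3   1. ]
```

Unexpected 17 N drag here, so I'll look at side and top together.

Run:
```python
from h import *
shot('top','t3');shot('side','s3');shot('wrist','w4')
a=cv2.resize(cv2.imread('pics/t3.png')[100:230,190:310],(400,433),interpolation=cv2.INTER_CUBIC)
b=cv2.resize(cv2.imread('pics/s3.png')[110:240,205:325],(400,433),interpolation=cv2.INTER_CUBIC)
cv2.imwrite('pics/c3.png',np.hstack([a,b]))
```

```text
(no output)
```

View pics/c3.png

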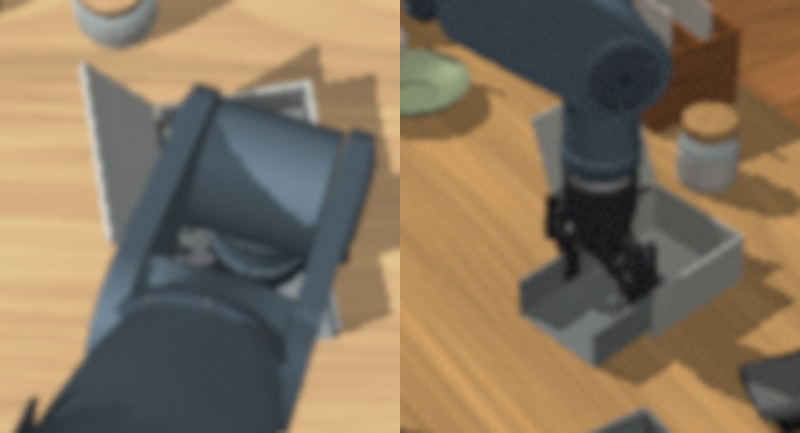

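The side view shows the right knuckle of the spread gripper butting against the front end of the box's right wall. The tray itself is already 40 mm or so inside. I'll back off, narrow the fingers, and push on the inside of the tray's back wall instead.

Call:
arm_command(plan=[6,0,0,0,0,0,0,0])

```text
time_s: 12.7
eef_pos: [0.549, -0.0359, 0.0131]
eef_rot: [-0.0, -0.095, 0.995, 0.0]
wrist_force: [0.1, -1.0, -2.7]
opening: 0.936
```

Call:
arm_command(plan=[0,0,0,0,0,0,0,0,0,0,0,0,0,0,0,0,0,0,0,0,0,0,-4,0,-8,0,0,0,-8,0,0,0,-8,0,0,0,-8,0,0,0,-8,0,0,0,0,0,0,0], grip=0.35)

```text
time_s: 13.9
eef_pos: [0.59, -0.0283, 0.0174]
eef_rot: [0.0, -0.095, 0.995, -0.0]
wrist_force: [-0.1, -0.1, -0.1]
opening: 0.353
```

Run:
```python
from h import *
o=st(); print(inbox(o['eef_pos'])); goto(*o['eef_pos'],BY+np.pi/2)
```

```text
t 13.9 p [ 0.59   -0.0283  0.0174] phi 1.7615 F [-0.1 -0.1 -0.1] op 0.353 q [-0.25  0.49  1.69  0.    0.96 -2.01]
[-43.1  -0.1]
turn 0.0007 shift [-0.  0. -0.]
```

Contact should come at about -34, so I'll keep going in small steps to about +46.

Call:
arm_command(plan=[-7,0,0,0,-7,0,0,0,-7,0,0,0,-7,0,0,0,-7,0,0,0,-7,0,0,0,-7,0,0,0,-7,0,0,0,-7,0,0,0,-7,0,0,0,-7,0,0,0,-7,0,0,0,0,0,0,0])

```text
time_s: 15.2
eef_pos: [0.6725, -0.0125, 0.0176]
eef_rot: [0.001, -0.095, 0.995, -0.0]
wrist_force: [0.7, -0.7, -0.2]
opening: 0.352
```

Call:
arm_command(plan=[-2,0,0,0,-2,0,0,0,-2,0,0,0,0,0,0,0])

```text
time_s: 15.6
eef_pos: [0.6773, -0.0114, 0.0173]
eef_rot: [0.0, -0.095, 0.995, 0.0]
wrist_force: [-0.8, 0.8, 0.1]
opening: 0.35
```

Run:
```python
from h import *
o=st(); print(inbox(o['eef_pos']))
```

```text
t 15.6 p [ 0.6773 -0.0114  0.0173] phi 1.7609 F [-0.8  0.8  0.1] op 0.35 q [-0.19  0.64  1.45  0.    1.05 -1.95]
[45.8  0. ]
```

Call:
arm_command(plan=[-2,0,0,0,-2,0,0,0,0,0,0,0,0,0,0,0])

```text
time_s: 16.0
eef_pos: [0.6787, -0.0111, 0.0167]
eef_rot: [-0.003, -0.095, 0.995, 0.0]
wrist_force: [-8.9, -1.9, 3.8]
opening: 0.346
```

Call:
arm_command(plan=[-2,0,0,0,0,0,0,0,0,0,0,0])

```text
time_s: 16.3
eef_pos: [0.6787, -0.0111, 0.0162]
eef_rot: [-0.005, -0.095, 0.995, 0.0]
wrist_force: [-16.2, -4.1, 6.9]
opening: 0.351
```

Firm stop at 47 mm, 16 N, so the tray is home. Backing off and rising, with a picture of the box on the way to the small tray.

Call:
arm_command(plan=[5,0,0,0,6,0,0,0,4,0,-10,0,0,0,-25,0,0,0,-40,0,4,0,-40,0,10,0,-40,0,10,0,-40,0,10,0,-40,0,0,0,0,0,0,0,0,0])

```text
time_s: 17.4
eef_pos: [0.6356, -0.0197, 0.2548]
eef_rot: [0.002, -0.095, 0.995, -0.001]
wrist_force: [-0.1, -0.0, -0.3]
opening: 0.348
```

Run:
```python
from h import *
o=st(); print(inbox(o['eef_pos']));shot('wrist','w5'); goto(.44,-.247,.23,-.01+np.pi/2)
```

```text
t 17.4 p [ 0.6356 -0.0197  0.2548] phi 1.761 F [-0.1 -0.  -0.3] op 0.348 q [-0.22  0.29  1.42  0.    1.42 -1.98]
[ 3.3 -0.2]
turn 0.2003 shift [ 192.5 -229.5   22.7]
```

Call:
arm_command(plan=[0,0,0,0.1,0,0,0,0.1,20,-24,2,0,35,-42,4,0,40,-47,5,0,40,-47,5,0,35,-42,4,0,22,-27,2,0,0,0,0,0,0,0,0,0])

```text
time_s: 18.45
eef_pos: [0.4616, -0.2214, 0.2315]
eef_rot: [-0.001, 0.006, 1.0, 0.001]
wrist_force: [-0.1, 0.8, -1.2]
opening: 0.348
```

Run:
```python
from h import *
o=st(); shot('wrist','w6')
cv2.imwrite('pics/c6.png',np.hstack([cv2.imread(f'pics/{n}.png')[60:300,60:455] for n in('w5','w6')]))
```

```text
t 18.45 p [ 0.4616 -0.2214  0.2315] phi 1.5589 F [-0.1  0.8 -1.2] op 0.348 q [-0.68  0.04  1.76  0.    1.34 -2.24]
```

View pics/c6.png

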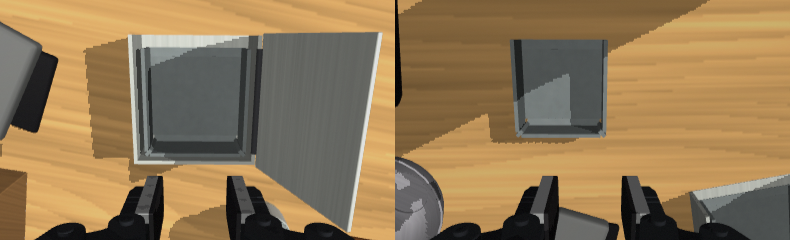

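Left panel: the large tray is nested against the back wall and roughly centred in the box. Right panel: the small tray's rim corners are FR (511,40), FL (608,40), BR (516,137) and BL (606,136).

Run:
```python
from h import *
b=[(u-335,v+60) for u,v in[(606.5,136),(516,137),(511,40),(608,40)]]
r=fit('w6',b,.04,0,0);print(r)
f=lambda L:[((u+.5)/3.2+134.5,(v+.5)/3.2+104.5) for u,v in L]
for p,q in zip(b,f([(617,318),(732,320),(731,436),(614,433)])): print(tri('w6',p,'side0',{0:(276.8,232)}.get(0))[0] if p is b[0] else '')
st();goto(*r[0],.01,(r[1]+r[2])/2+np.pi/2)
l=[(u+60,v+60) for u,v in[(247,156),(141,157),(138,48),(247,48)]]
q=fit('w5',l,.048,0,0); print('large',inbox(q[0]),q[1:], [inbox(onz('w5',*p,.048)) for p in l])
```

```text
(array([ 0.44274572, -0.25038783]), np.float64(-0.019914412660684503), np.float64(-0.007789454919179115), np.float64(0.09877633271035967), np.float64(0.09569390562876341))
[ 0.49072175 -0.20243054  0.03803384]



t 18.5 p [ 0.4622 -0.2209  0.2318] phi 1.5604 F [-0.3 -1.1  0.3] op 0.35 q [-0.68  0.04  1.76  0.    1.34 -2.24]
turn 0.0035 shift [ 19.1 -29.8 221.8]
large [ 4.4 -2. ] (np.float64(0.20122003890312984), np.float64(0.19439789685346176), np.float64(0.11917453720327449), np.float64(0.11630538627948718)) [array([63.4, 58.8]), array([ 64.5, -61.4]), array([-55.3, -58.9]), array([-55.2,  53.6])]
```

Small tray (98.8 × 95.7 mm) located, height 38 mm by triangulation. Large tray's back is at box x ≈ 64 mm, so it's home. Descending into the small tray.

Call:
arm_command(plan=[5,-8,15,0.0035,7,-10,25,0,7,-12,30,0,0,0,35,0,0,0,35,0,0,0,35,0,0,0,25,0,0,0,15,0,0,0,7,0,0,0,0,0,0,0,0,0])

```text
time_s: 19.6
eef_pos: [0.4439, -0.251, 0.0114]
eef_rot: [0.0, 0.006, 1.0, -0.0]
wrist_force: [0.2, -0.7, 0.2]
opening: 0.349
```

Call:
arm_command(plan=[0,0,0,0,0,0,0,0,0,0,0,0,0,0,0,0,0,0,0,0,0,0,0,0,0,0,0,0,0,0,-5,0,0,0,-5,0,0,0,-10,0,0,0,0,0], grip=1.0)

```text
time_s: 20.7
eef_pos: [0.4439, -0.2519, 0.0324]
eef_rot: [0.001, 0.007, 1.0, -0.001]
wrist_force: [1.0, 0.2, -2.7]
opening: 0.726
```

Run:
```python
from h import *
o=st(); 
c,s=np.cos(BY),np.sin(BY); t=BC+np.array([c*-.15-s*-.001,s*-.15+c*-.001]); print(t); goto(*t,.05,BY+np.pi/2+.006)
```

```text
t 20.7 p [ 0.4439 -0.2519  0.0324] phi 1.5575 F [ 1.   0.2 -2.7] op 0.726 q [-0.75  0.32  1.9  -0.    0.92 -2.31]
[ 0.48518822 -0.04941084]
turn -0.2093 shift [-80.  190.6 -17.6]
```

Call:
arm_command(plan=[0,0,-6,-0.07,0,0,-6,-0.07,0,0,-6,-0.069,-8,19,0,0,-10,24,0,0,-10,24,0,0,-10,24,0,0,-10,24,0,0,-10,24,0,0,-10,24,0,0,-8,19,0,0,-4,9,0,0,0,0,0,0,0,0,0,0])

```text
time_s: 22.1
eef_pos: [0.4845, -0.0488, 0.049]
eef_rot: [0.0, -0.098, 0.995, -0.0]
wrist_force: [-0.4, 0.5, -2.7]
opening: 0.724
```

Run:
```python
from h import *
o=st(); print(inbox(o['eef_pos'])); c,s=np.cos(BY),np.sin(BY); t=BC+np.array([c*-.15-s*-.001,s*-.15+c*-.001]);goto(*t,.05,BY+np.pi/2+.006)
```

```text
t 22.1 p [ 0.4845 -0.0488  0.049 ] phi 1.7669 F [-0.4  0.5 -2.7] op 0.724 q [-0.34  0.24  1.95 -0.    0.94 -2.11]
[-150.6   -0.2]
turn 0.0001 shift [-0.6 -0.8 -1. ]
```

Call:
arm_command(plan=[0,-0.5,10,0,0,0,12,0,0,0,8,0,0,0,0,0,-10,0,0,0,-10,0,0,0,-10,0,0,0,-10,0,0,0,-10,0,0,0,-7,0,0,0,-5,0,0,0,0,0,0,0])

```text
time_s: 23.3
eef_pos: [0.546, -0.0366, 0.019]
eef_rot: [0.0, -0.098, 0.995, -0.0]
wrist_force: [-0.3, 0.5, -2.5]
opening: 0.729
```

Call:
arm_command(plan=[0,0,2,0,0,0,1.5,0,0,0,0,0,0,0,0,0])

```text
time_s: 23.7
eef_pos: [0.5451, -0.0368, 0.0154]
eef_rot: [-0.0, -0.098, 0.995, 0.0]
wrist_force: [0.6, -0.2, -2.7]
opening: 0.726
```

Call:
arm_command(plan=[0,0,0,0,0,0,0,0,0,0,0,0,0,0,0,0,0,0,0,0,0,0,-2,0,0,0,-2,0,-8,0,0,0,-8,0,0,0,-7,0,0,0,-5,0,0,0,-5,0,0,0,-5,0,0,0,-5,0,0,0,0,0,0,0], grip=0.35)

```text
time_s: 25.2
eef_pos: [0.5883, -0.0283, 0.0195]
eef_rot: [0.0, -0.098, 0.995, -0.0]
wrist_force: [0.2, 0.4, -0.3]
opening: 0.35
```

Run:
```python
from h import *
o=st(); print(inbox(o['eef_pos']))
```

```text
t 25.2 p [ 0.5883 -0.0283  0.0195] phi 1.7666 F [ 0.2  0.4 -0.3] op 0.35 q [-0.25  0.48  1.7   0.    0.96 -2.02]
[-44.7   0.2]
```

Call:
arm_command(plan=[-6,0,0,0,-6,0,0,0,-6,0,0,0,-6,0,0,0,-6,0,0,0,-6,0,0,0,-6,0,0,0,-6,0,0,0,0,0,0,0])

```text
time_s: 26.1
eef_pos: [0.6357, -0.0189, 0.0196]
eef_rot: [0.001, -0.098, 0.995, -0.0]
wrist_force: [-0.6, -0.4, -0.2]
opening: 0.35
```

Call:
arm_command(plan=[-6,0,0,0,-6,0,0,0,-6,0,0,0,-6,0,0,0,-5,0,0,0,-3,0,0,0,0,0,0,0,0,0,0,0])

```text
time_s: 26.9
eef_pos: [0.6661, -0.0127, 0.0194]
eef_rot: [0.0, -0.098, 0.995, 0.0]
wrist_force: [-0.6, 0.2, 0.1]
opening: 0.351
```

Call:
arm_command(plan=[-2,0,0,0,-2,0,0,0,-2,0,0,0,0,0,0,0,0,0,0,0])

```text
time_s: 27.4
eef_pos: [0.6721, -0.0116, 0.0195]
eef_rot: [0.0, -0.098, 0.995, -0.0]
wrist_force: [0.0, 0.6, -0.3]
opening: 0.348
```

Run:
```python
from h import *
o=st(); print(inbox(o['eef_pos']))
```

```text
t 27.4 p [ 0.6721 -0.0116  0.0195] phi 1.7665 F [ 0.   0.6 -0.3] op 0.348 q [-0.19  0.63  1.46  0.    1.05 -1.96]
[40.7  0.8]
```

Call:
arm_command(plan=[-2,0,0,0,-2,0,0,0,0,0,0,0,0,0,0,0])

```text
time_s: 27.8
eef_pos: [0.6746, -0.0111, 0.0191]
eef_rot: [-0.002, -0.098, 0.995, 0.0]
wrist_force: [-5.6, -0.8, 2.8]
opening: 0.349
```

Call:
arm_command(plan=[-2,0,0,0,-1,0,0,0,0,0,0,0,0,0,0,0])

```text
time_s: 28.2
eef_pos: [0.6746, -0.0111, 0.0183]
eef_rot: [-0.005, -0.097, 0.995, 0.0]
wrist_force: [-14.9, -5.1, 6.8]
opening: 0.35
```

Run:
```python
from h import *
o=st(); print(inbox(o['eef_pos']))
```

```text
t 28.2 p [ 0.6746 -0.0111  0.0183] phi 1.7661 F [-14.9  -5.1   6.8] op 0.35 q [-0.19  0.64  1.45 -0.    1.07 -1.96]
[43.2  0.9]
```

The stop came at 43.2 mm, exactly 4 mm short of the large tray's stop, so the small one is home too. Rising, with the fingers shut, for a check picture.

Call:
arm_command(plan=[5,0,0,0,6,0,0,0,0,0,-10,0,0,0,-25,0,0,0,-40,0,4,0,-40,0,10,0,-40,0,10,0,-40,0,10,0,-40,0,0,0,-15,0,0,0,0,0,0,0,0,0])

```text
time_s: 29.4
eef_pos: [0.6344, -0.0188, 0.2683]
eef_rot: [-0.0, -0.098, 0.995, 0.0]
wrist_force: [0.3, -1.1, -0.6]
opening: 0.349
```

Run:
```python
from h import *
o=st(); print(inbox(o['eef_pos'])); shot('wrist','w7')
cv2.imwrite('pics/c7.png',cv2.resize(cv2.imread('pics/w7.png')[70:270,100:360],None,fx=3,fy=3,interpolation=cv2.INTER_CUBIC))
c,s=np.cos(BY),np.sin(BY); t=BC+np.array([-s*.142,c*.142]); goto(*t,.168,BY+np.pi/2)
```

```text
t 29.4 p [ 0.6344 -0.0188  0.2683] phi 1.7666 F [ 0.3 -1.1 -0.6] op 0.349 q [-0.22  0.29  1.41  0.    1.45 -1.98]
[2.3 0.9]
turn 0.0058 shift [  1.8 140.9  99.1]
```

View pics/c7.png

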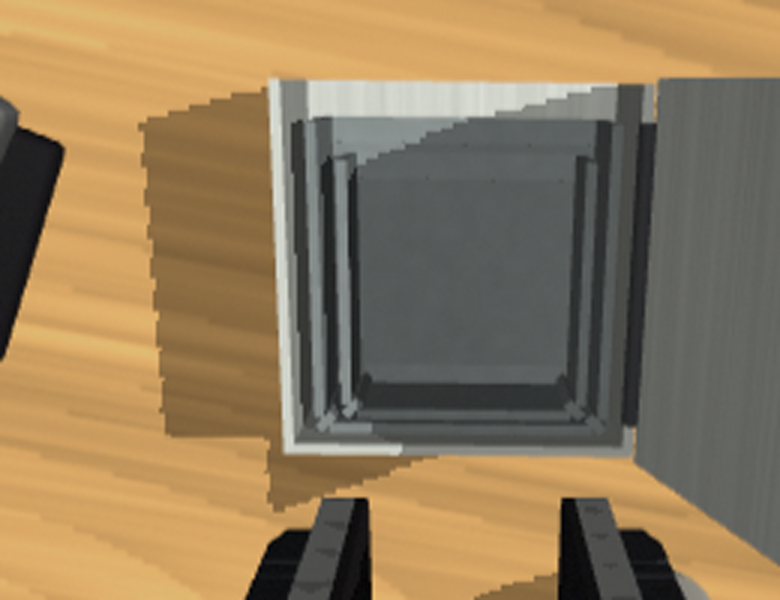

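Both trays are nested and square, back walls together (rows 410–450) with even side gaps. Now shut the fingers and go to the outside of the lid.

Call:
arm_command(plan=[0,15,0,0.006,0,25,0,0,0,30,0,0,0,30,0,0,0,25,0,0,0,16,0,0,0,0,20,0,0,0,25,0,0,0,25,0,0,0,20,0,0,0,10,0,0,0,0,0], grip=0.0)

```text
time_s: 30.65
eef_pos: [0.6064, 0.1196, 0.1669]
eef_rot: [-0.002, -0.095, 0.996, 0.0]
wrist_force: [0.4, 0.1, -0.4]
opening: -0.0
```

Run:
```python
from h import *
o=st(); print(inbox(o['eef_pos']))
```

```text
t 30.65 p [0.6064 0.1196 0.1669] phi 1.7604 F [ 0.4  0.1 -0.4] op -0.0 q [ 0.    0.34  1.55  0.    1.26 -1.76]
[  1.  142.1]
```

Push right to y = +45 (lid about 1.2 rad).

Call:
arm_command(plan=[0,-8,0,0,0,-8,0,0,0,-8,0,0,0,-8,0,0,0,-8,0,0,0,-8,0,0,0,-8,0,0,0,0,0,0])

```text
time_s: 31.45
eef_pos: [0.6187, 0.063, 0.1693]
eef_rot: [-0.0, -0.094, 0.996, -0.0]
wrist_force: [-0.1, -0.1, 0.4]
opening: -0.002
```

Call:
arm_command(plan=[0,-8,0,0,0,-8,0,0,0,-8,0,0,0,-8,0,0,0,-8,0,0,0,0,0,0])

```text
time_s: 32.05
eef_pos: [0.6263, 0.0237, 0.1695]
eef_rot: [0.0, -0.094, 0.996, -0.0]
wrist_force: [0.3, -0.2, -0.7]
opening: 0.002
```

Run:
```python
from h import *
o=st(); print(inbox(o['eef_pos']))
```

```text
t 32.05 p [0.6263 0.0237 0.1695] phi 1.7593 F [ 0.3 -0.2 -0.7] op 0.002 q [-0.15  0.35  1.53 -0.    1.26 -1.91]
[ 2.4 44.1]
```

Follow the arc down.

Call:
arm_command(plan=[0,-8,5,0,0,-8,5,0,0,-8,5,0,0,-8,5,0,0,-6,6,0,0,-6,6,0,0,-6,6,0,0,-6,6,0])

```text
time_s: 32.85
eef_pos: [0.6364, -0.0301, 0.1246]
eef_rot: [-0.0, -0.095, 0.996, 0.0]
wrist_force: [-0.5, 2.4, 0.2]
opening: -0.001
```

Call:
arm_command(plan=[0,-4,7,0,0,-4,7,0,0,-3,7,0,0,-3,7,0,0,-2,5,0,0,-1,5,0,0,-1,5,0,0,0,3,0,0,0,0,0])

```text
time_s: 33.75
eef_pos: [0.6396, -0.0473, 0.0788]
eef_rot: [-0.0, -0.095, 0.996, 0.0]
wrist_force: [-0.8, -0.2, 0.0]
opening: 0.003
```

Call:
arm_command(plan=[0,0,2,0,0,0,2,0,0,0,2,0,0,0,2,0,0,0,0,0])

```text
time_s: 34.25
eef_pos: [0.6398, -0.0474, 0.0711]
eef_rot: [-0.0, -0.095, 0.996, 0.0]
wrist_force: [0.2, -0.6, 0.7]
opening: -0.001
```

Call:
arm_command(plan=[0,0,2,0,0,0,2,0,0,0,2,0,0,0,0,0,0,0,0,0])

```text
time_s: 34.75
eef_pos: [0.6401, -0.0476, 0.066]
eef_rot: [0.0, -0.095, 0.996, -0.0]
wrist_force: [-2.3, -0.5, 5.1]
opening: -0.001
```

Call:
arm_command(plan=[0,0,1,0,0,0,1,0,0,0,0,0,0,0,0,0])

```text
time_s: 35.15
eef_pos: [0.6402, -0.0476, 0.0658]
eef_rot: [0.0, -0.095, 0.995, -0.0]
wrist_force: [-7.6, 1.1, 15.8]
opening: -0.0
```

Call:
arm_command(plan=[0,0,1.5,0,0,0,0,0,0,0,0,0])

```text
time_s: 35.45
eef_pos: [0.6403, -0.0476, 0.0657]
eef_rot: [0.0, -0.095, 0.995, -0.0]
wrist_force: [-11.7, 1.0, 25.9]
opening: 0.002
```

Call:
arm_command(plan=[0,0,-10,0,0,0,-25,0,0,0,-40,0,0,0,-40,0,0,0,-40,0,20,0,-30,0,40,0,0,0,45,0,0,0,45,0,0,0,45,0,0,0,0,0,0,0])

```text
time_s: 36.55
eef_pos: [0.4438, -0.0837, 0.2457]
eef_rot: [-0.002, -0.094, 0.996, 0.001]
wrist_force: [0.4, -0.1, -0.7]
opening: -0.0
```

Run:
```python
from h import *
st(); shot('side','s9'); shot('top','t9')
a=cv2.resize(cv2.imread('pics/t9.png')[30:290,60:460],(420,273),interpolation=cv2.INTER_CUBIC)
b=cv2.resize(cv2.imread('pics/s9.png')[120:220,220:330],(380,345),interpolation=cv2.INTER_CUBIC)
a=cv2.copyMakeBorder(a,0,72,0,0,cv2.BORDER_CONSTANT)
cv2.imwrite('pics/c9.png',np.hstack([a,b]))
```

```text
t 36.55 p [ 0.4438 -0.0837  0.2457] phi 1.7591 F [ 0.4 -0.1 -0.7] op -0.0 q [-0.45 -0.12  1.88 -0.    1.38 -2.21]
```

View pics/c9.png

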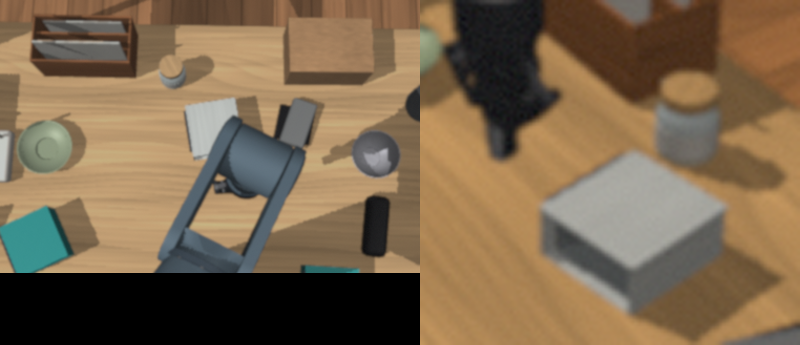

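The lid lies flat and shut in both views, the bystanders look unmoved, and the robot is clear. Handing in.

```bash
python3 -c "
from bench import ctrl
print(ctrl.hand_in())"
```

```text
the job is handed in; nothing more can be done
None
```

I put both trays away in the box, pressed the lid shut and handed the job in after about 37 s of robot time. `hand_in` gave no verdict.

- **Large tray:** I carried it by spreading the fingers inside it, then pushed it back wall first until it stopped at about 16 N. The wrist view puts its back 63.4–64.5 mm from the box's centre, against the expected 64 mm.
- **Small tray:** It went into the larger one the same way and stopped at about 16 N. That stop was 4.0 mm short of the large tray's, which is exactly the large tray's wall thickness. The picture afterwards showed both nested and square.
- **Lid:** I swung it over and pressed it to about 26 N. It stopped with the fingertips at 65.7 mm, and the last side and top views show it flat and shut.
- **Bystanders:** They look unmoved in the last views. I checked that by eye and did not measure it.

Two things did not go as planned:

- **Knuckle contact:** On the first insertion, the spread gripper's knuckle touched the front of the box's right wall. The force read 17 N at the end of that move. I backed off, narrowed the fingers and pushed the tray from inside.
- **Camera disagreement:** My readings from the top camera were 4–11 mm off the wrist camera's for the large tray and the box, so I went by the wrist camera.

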